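# Feel which clip gap is blocked

### The job

Take the feeler gauge from its stand and try its blade in both setting gaps of the pacemaker fixture, feeling gently for the one where it jams and never forcing it. Then leave the blade standing fully home in the gap that takes it, let go, and do not touch the pacemaker or disturb the other things on the bench.

Things in the scene. Friction and masses are not known exactly. Their poses are not given: they have to be found in the camera images.
- feeler_grip (a point): Feeler gauge, one rigid loose piece, about 70 g, upright in its stand: a dark steel handle 12 (x) x 20 (y) x 56 (z) mm with a polished blade 3 (x) x 14 (y) x 50 (z) mm straight down from the middle of its underside. This point is the handle's centre, 78 mm above the blade's lower edge. z up along the tool, x the thin way (grip across it), y along the blade's width.
- feeler_tip (a point): Middle of the lower edge of the feeler's blade, 78 mm below the handle's centre; same axes as feeler_grip. The blade starts inside the stand.
- stand: Aluminium gauge stand, 60 (x) x 50 (y) x 56 (z) mm, fixed to the bench, with a slot in its top in which the blade hangs; the handle's shoulders rest on its top. Draw the feeler straight up at least 55 mm to clear it. Origin at the centre of its underside, z up.
- fixture: Grey nylon fixture block, 80 (x) x 170 (y) x 40 (z) mm, fixed to the bench. The pacemaker stands upright on the middle of its top between steel spring clips; these reach 49 mm above the block's top, 33 mm to either side along y and 8 mm along x. Origin at the centre of its underside, z up.
- gap_left (a point): Centre of the mouth of the gap near the block's +y end, on its flat top, 60 mm from the block's centre. Both gaps: upright slots 5.5 mm (x) by 20 mm (y), 30 mm deep to a rigid floor, 2 mm bevel round the mouth, axes as the fixture's. In the gap that takes it the blade slides freely down to the floor; never hit or press nylon with over 25 N (letting go 1-2 mm above the floor is fine).
- gap_right (a point): Centre of the mouth of the gap near the block's -y end, same shape as gap_left. In just one of the two gaps, either one, a sprung clip foot is hidden across the slot, its top 6 to 18 mm below the mouth (depth unknown): the blade jams on it. It gives about 2 N per mm for up to 8 mm. It counts as felt when pressed with at least 2 N for 0.1 s; over 12 N harms it.
- pacemaker: Titanium pacemaker, a disc 42 mm across and 8 mm thick (along x) with a clear header on top, 49 mm tall, fixed in the clips. Origin at the middle of its lower edge, on the block's top. Not to be touched.
- dish: White porcelain dish, 80 mm across, 22 mm high, loose bystander. Origin at the centre of its underside.
- cube: Clear acrylic cube, 30 mm, loose bystander. Origin at the centre of its underside.
- hex_key: Chrome hex key lying flat, 70 mm long (x) with a 25 mm short arm, 6 mm thick, loose bystander. Origin under the middle of the long arm.
- test_pin: Brass test pin standing on its 14 mm head, 25 mm tall, loose bystander. Origin at the centre of its underside.
Not all that is in view belongs to the job. Leave any green look-alike of the part that bears feeler_grip alone. Several things have the shape of the fixture; the one meant has the colours described above.

How it is judged:
By the outcome, as a careful person would: the job done as asked, in the order asked, and still so for the second after the job is handed in, with the robot touching nothing.
It also fails if it takes over 48 s, if anything falls off the work surface, if the arm or the gripper's body presses on something with over 40 N, if the wrist force passes 120 N, or if a joint passes its speed limit or range.

### The arm

A 6-joint arm with a two-finger parallel gripper is mounted at the origin on the work surface. World frame = base frame: x ahead of the robot, y to its left, z up, the work surface at z = 0. Lengths are in m, angles in rad, forces in N, time in s.
With the tool pointing down it reaches from about 0.25 to 0.725 m from the base axis. Payload 4 kg.
Tool frame: the origin (TCP) lies midway between the tips of the shut fingers; the grasp point (between the pads) lies 19 mm behind it; x points along the fingers, y is the direction in which the jaws open and shut, and the axes are right-handed (so a half turn about x gives the same grasp; the last joint's range is limited). The gripper opens to 85 mm and grips with 20 to 120 N. Pads are 22 mm wide; open, the fingers measure 114 mm over their backs; the gripper's body (76 mm by 85 mm) begins 54 mm behind the grasp point. The pads swing forward as they close: fully open they stand 13 mm farther back than shut.
Start: joints at [-1.234, 0.241, 0.005, 1.335, 0, 1.571], TCP at [0.165, -0.472, 0.194] pointing down, gripper open.
Joint ranges: [-2.72, 2.72], [-1.05, 1.87], [-1.09, 1.28], [-1.99, 2.15], [-1.42, 1.44], [-3.14, 3.14]. Speed limits (rad/s): [2.79, 2.79, 3.14, 3.14, 3.14, 3.14].

### API

Orientations are given as a unit quaternion [x, y, z, w].
In Python, from workcell import * gives the robot as it stands.
- The arm moves only by the tool play_rows, never from a script. Its argument "plan" is a list of rows, each a list of 7 numbers: the shift along the tool's x, y, z in mm, then the turn, a rotation vector about the tool's x, y, z in rad, then the closure, from -1 (fully open) to 1 (shut). In form: [[x, y, z, rx, ry, rz, grip], ...]. A call has 1 to 20 rows; each row shifts and turns the commanded pose from where the row before left it, along the tool's axes as they then stand; what a row does not reach is not made up. A row lasts 1/12 s, in which the tool goes at most 41.7 mm and 7.16 degrees, less where a joint would pass 70% of its speed; a pose out of reach is approached as far as the arm can. A call with a gripper value outside its range is refused whole. The fingers move at their own pace and stop on an object; the grip force is fixed at half the most. Time passes only in rows, so rows that do not move let the fingers close. It gives the time, the measured TCP pose, the force and the opening at its end, in the units of the state.
- get_obs(): the state, without advancing time (a new reading comes with each control period).
- camera(name): name is "scene" or "top" or "wrist"; returns a dict with "frame" (400x640x3 uint8, red, green, blue), "depth" (400x640 float32, m along the optical axis (not along the pixel's ray), 0 where there is no reading), "fx", "fy", "cx", "cy" (pixels), "distortion" ([k1, k2, p1, p2, k3] as OpenCV has them; the pictures are not rectified), "camera_from_world" (4x4, takes a point from world to camera coordinates). Camera axes: x right, y up, looking along -z (the intrinsics and any distortion apply to the point x, -y, -z); pixel columns grow to the right and rows downward; lengths in m; the calibration is good to about 2 mm. A picture is of the moment at which its call begins.
- job_done(): hands the job in, once; it reports no verdict.
Trained networks look in a picture, given as the dict that the camera call returned (one of the last four; its "shot" number tells which), for a name from the list of things; names that differ only in an ending like _2 or _b are one class to them, and where a whole thing is asked for, a point or a joint stands for the part that bears it (a point fixed in the world has none). Each returns a list of dicts, best first, with "confidence" (0 to 1); they miss things now and then, are a little off and sometimes report something else, mostly with a low value. They report only what shows in the picture. A call takes as long as a camera call. They do not tell look-alikes from the thing itself.
- search_frame(thing, picture): "centre" ([x, y, z] in m, in world coordinates, good to about 4 mm: the middle of the surface that is visible of it).
- pinpoint(thing, picture): "centre" ([x, y, z] in m, in world coordinates, good to about 4 mm: a listed point, or the origin of a listed thing).
The state is a dict: "clock": time; "joint_pos": joint angles; "joint_vel": joint speeds; "tau": joint torques, N m; "eef_pos": TCP position; "tool_rot": TCP orientation; "ft_force": force on the tool from outside, world axes, zero at the start; "ft_torque": the same for the moment, N m; "grip_width": finger opening in m.
Only numpy, scipy, OpenCV 4.12 (cv2) and the standard library are available. Lean on these libraries where they do the work, as an engineer would, in place of code of your own. Each camera call takes 0.05 s, during which the arm holds its last target. There are 200 camera calls.

## Working session

There is one attempt and no reset: what is moved stays moved. The work goes in short steps, Python scripts to look and compute and a tool call to move; the robot and the scene stay as the last step left them, time stands still between calls to the robot, and variables do not carry over. Pictures are saved under pics/ and viewed, about 8 in all and at most 12, crops included, and the job is handed in when it is done.

Besides the shell and the picture viewer there is one more tool, called after ">>>" in YAML: its name, and indented under it one key for each argument. play_rows: Moves the arm, as the interface text tells. Its arguments: {"type":"object","properties":{"plan":{"type":"array","items":{"type":"array","items":{"type":"number"}}}},"required":["plan"]}

```bash
mkdir -p pics; ls; cat > h.py <<'E'
from workcell import *
import numpy as np, cv2
def save(c,n): cv2.imwrite('pics/'+n, cv2.cvtColor(c['frame'],cv2.COLOR_RGB2BGR))
def world(c,u,v,d=None):
    K=np.array([[c['fx'],0,c['cx']],[0,c['fy'],c['cy']],[0,0,1.]])
    p=np.array([[u,v]],float).reshape(-1,1,2)
    n=cv2.undistortPoints(p,K,np.array(c['distortion'],float)).reshape(-1,2)
    u=np.atleast_1d(u);v=np.atleast_1d(v)
    if d is None: d=c['depth'][np.round(v).astype(int),np.round(u).astype(int)]
    P=np.c_[n[:,0]*d,-n[:,1]*d,-d*np.ones(len(n)),np.ones(len(n))]
    return (np.linalg.inv(c['camera_from_world'])@P.T).T[:,:3]
def cloud(c,u0=0,u1=640,v0=0,v1=400):
    vv,uu=np.mgrid[v0:v1,u0:u1]; uu=uu.ravel();vv=vv.ravel()
    K=np.array([[c['fx'],0,c['cx']],[0,c['fy'],c['cy']],[0,0,1.]])
    n=cv2.undistortPoints(np.c_[uu,vv].astype(float).reshape(-1,1,2),K,np.array(c['distortion'],float)).reshape(-1,2)
    d=c['depth'][vv,uu]
    P=np.c_[n[:,0]*d,-n[:,1]*d,-d,np.ones(len(n))]
    return uu,vv,(np.linalg.inv(c['camera_from_world'])@P.T).T[:,:3],d>0
E
python3 - <<'E'
from h import *
np.set_printoptions(precision=4,suppress=True)
o=get_obs();print({k:np.round(v,4) for k,v in o.items()})
for n in('scene','top'):
    c=camera(n);save(c,n+'.png')
    print(n, np.linalg.inv(c['camera_from_world'])[:3,3],c['fx'])
    for t in ['feeler_grip','stand','fixture','gap_left','gap_right','pacemaker','dish','cube','hex_key','test_pin']:
        for r in pinpoint(t,c)[:4]: print(t,np.round(r['centre'],4),round(r['confidence'],2))
E
```

```text
pics
{'clock': np.float64(0.0), 'joint_pos': array([-1.234 ,  0.2414,  0.0037,  1.3352,  0.    ,  1.5708]), 'joint_vel': array([ 0.0001,  0.0011, -0.0014, -0.0004, -0.0002,  0.0018]), 'tau': array([  0.0003, -37.2317,  25.2409,   0.017 ,  -0.0001,   0.    ]), 'eef_pos': array([ 0.165 , -0.4712,  0.1933]), 'tool_rot': array([-0.697 , -0.1192,  0.6972, -0.1178]), 'ft_force': array([-0.0302, -0.5121,  0.1864]), 'ft_torque': array([-0.0275, -0.0312, -0.0291]), 'grip_width': np.float64(0.0851)}
scene [1.0957 0.0535 0.8016] 496.43846717740814
feeler_grip [ 0.4764 -0.3121  0.0808] 0.66
feeler_grip [ 0.4965 -0.234   0.0848] 0.53
stand [ 0.5005 -0.2312 -0.0017] 0.81
fixture [0.343  0.0167 0.0039] 0.72
fixture [ 0.5334  0.0654 -0.0011] 0.7
gap_left [0.5165 0.1197 0.0383] 0.81
gap_left [0.3261 0.0785 0.038 ] 0.7
gap_left [ 0.5321  0.0635 -0.    ] 0.64
gap_right [0.5509 0.0057 0.0399] 0.56
pacemaker [0.532  0.0637 0.0393] 0.87
pacemaker [0.3426 0.0229 0.0377] 0.52
dish [ 0.6981 -0.1175  0.0046] 0.86
dish [0.5177 0.12   0.0375] 0.18
cube [0.6991 0.0155 0.0035] 0.81
cube [0.5176 0.1205 0.0377] 0.16
hex_key [0.7189 0.1266 0.0049] 0.77
test_pin [ 0.4073 -0.246  -0.001 ] 0.59
top [ 0.3944 -0.0327  1.049 ] 414.29488252898386
feeler_grip [ 0.503  -0.2343  0.0791] 0.57
feeler_grip [ 0.4783 -0.3113  0.0752] 0.53
stand [ 0.4997 -0.2351  0.0005] 0.57
fixture [ 0.5282  0.0616 -0.0057] 0.85
fixture [ 0.3361  0.0197 -0.0002] 0.63
gap_left [0.323  0.077  0.0419] 0.89
gap_left [0.5174 0.1202 0.0398] 0.59
gap_right [0.5512 0.0035 0.0428] 0.9
gap_right [ 0.3546 -0.0358  0.0377] 0.63
pacemaker [0.3425 0.0258 0.0387] 0.53
pacemaker [ 0.5305  0.0618 -0.0073] 0.39
dish [ 0.7021 -0.1232  0.0019] 0.88
cube [ 0.7001  0.0141 -0.0007] 0.74
cube [ 0.4082 -0.2522 -0.0045] 0.28
hex_key [0.7161 0.121  0.0024] 0.41
hex_key [0.5523 0.0035 0.0425] 0.4
test_pin [ 0.4119 -0.2527 -0.004 ] 0.44
```

View pics/scene.png

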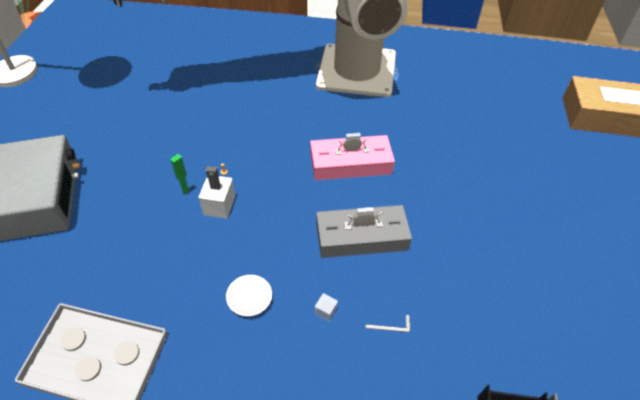

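View pics/top.png

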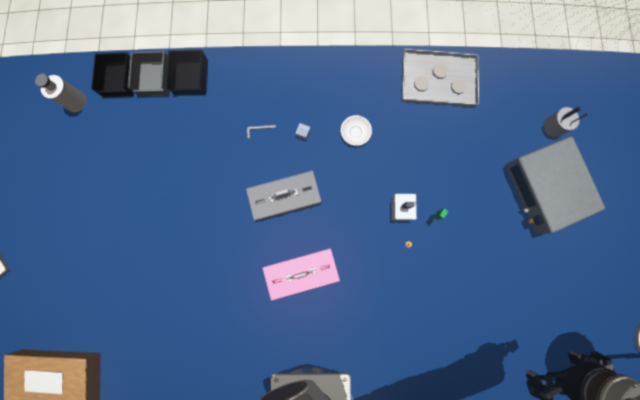

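The grey fixture is at about px (284,196) in the top view, with the pink decoy below it. The stand with the dark feeler is at (405,207), the green look-alike at (443,213) and the brass pin at (408,244).

```bash
cat >> h.py <<'E'
from scipy.spatial.transform import Rotation as R
def delta(pos,yaw,o=None):
    """tool-frame turn then shift (in NEW frame) to reach tool-down pose with jaw axis (tool y) at yaw (mod pi)"""
    o=o or get_obs(); r=R.from_quat(o['tool_rot']); best=None
    for k in range(-2,3):
        y=np.array([np.cos(yaw+k*np.pi),np.sin(yaw+k*np.pi),0]);x=np.array([0,0,-1.]);z=np.cross(x,y)
        t=R.from_matrix(np.c_[x,y,z]); rv=(r.inv()*t).as_rotvec()
        if best is None or np.linalg.norm(rv)<np.linalg.norm(best[0]): best=(rv,t)
    rv,t=best
    print('rotvec',np.round(rv,4),'shift mm in new frame',np.round(t.inv().apply(np.array(pos)-o['eef_pos'])*1000,2),'shift mm in old frame',np.round(r.inv().apply(np.array(pos)-o['eef_pos'])*1000,2))
E
python3 - <<'E'
from h import *
np.set_printoptions(precision=4,suppress=True)
c=camera('top')
u,v,P,ok=cloud(c)
def rect(x0,x1,y0,y1,z0,z1):
    m=ok&(P[:,0]>x0)&(P[:,0]<x1)&(P[:,1]>y0)&(P[:,1]<y1)&(P[:,2]>z0)&(P[:,2]<z1)
    print(m.sum(),np.median(P[m],0) if m.any() else '',cv2.minAreaRect((P[m,:2]*1000).astype(np.float32)) if m.sum()>3 else '')
rect(.45,.56,-.29,-.19,.045,.065)
rect(.45,.56,-.27,-.19,.1,.13)
rect(.45,.65,-.05,.17,.03,.05)
rect(.45,.65,-.05,.17,.06,.11)
print(R.from_quat(get_obs()['tool_rot']).as_matrix())
w=camera('wrist');print(w['camera_from_world'],w['fx'])
delta([.5,-.234,.2],np.deg2rad(0))
E
```

```text
450 [ 0.4964 -0.2303  0.0569] ((501.3524169921875, -234.6011962890625), (51.37152862548828, 59.11734390258789), 89.48428344726562)
56 [ 0.5018 -0.2333  0.1127] ((501.085693359375, -233.89767456054688), (11.475666046142578, 19.478687286376953), 0.03813798725605011)
2143 [0.532  0.0629 0.0411] ((534.2988891601562, 62.6933708190918), (80.82591247558594, 170.5455780029297), 15.124139785766602)
99 [0.533  0.0626 0.0791] ((533.9920654296875, 61.92208480834961), (8.215633392333984, 63.74079895019531), 13.243666648864746)
[[-0.      0.3304 -0.9438]
 [-0.     -0.9438 -0.3304]
 [-1.      0.      0.    ]]
[[ 0.3298 -0.9441 -0.0002 -0.4991]
 [ 0.9117  0.3185 -0.2594  0.0345]
 [ 0.2449  0.0853  0.9658 -0.378 ]
 [ 0.      0.      0.      1.    ]] 278.65721195493825
rotvec [-1.234 -0.     0.   ] shift mm in new frame [  -5.8   334.77 -237.89] shift mm in old frame [  -5.79 -113.9  -394.58]
```

>>> play_rows:
  plan:
    - [0,0,0,-0.1234,0,0,-1]
    - [0,0,0,-0.1234,0,0,-1]
    - [0,0,0,-0.1234,0,0,-1]
    - [0,0,0,-0.1234,0,0,-1]
    - [0,0,0,-0.1234,0,0,-1]
    - [0,0,0,-0.1234,0,0,-1]
    - [0,0,0,-0.1234,0,0,-1]
    - [0,0,0,-0.1234,0,0,-1]
    - [0,0,0,-0.1234,0,0,-1]
    - [0,0,0,-0.1234,0,0,-1]
    - [-1,30,-22,0,0,0,-1]
    - [-1,30,-22,0,0,0,-1]
    - [-1,30,-22,0,0,0,-1]
    - [-1,30,-22,0,0,0,-1]
    - [-1,30,-22,0,0,0,-1]
    - [-1,30,-22,0,0,0,-1]
    - [-1,30,-22,0,0,0,-1]
    - [-1,30,-22,0,0,0,-1]
    - [-1,30,-22,0,0,0,-1]
    - [-1,30,-22,0,0,0,-1]

```text
clock: 2.87
eef_pos: [0.4666, -0.2506, 0.2044]
tool_rot: [0.5, 0.5, -0.5, 0.5]
ft_force: [1.7, -0.2, -0.2]
grip_width: 0.0856
```

```bash
python3 - <<'E'
from h import *
np.set_printoptions(precision=4,suppress=True)
c=camera('wrist');save(c,'w1.png')
o=get_obs();print(o['clock'],o['eef_pos'],o['joint_pos'],o['ft_force'])
u,v,P,ok=cloud(c)
def rect(x0,x1,y0,y1,z0,z1):
    m=ok&(P[:,0]>x0)&(P[:,0]<x1)&(P[:,1]>y0)&(P[:,1]<y1)&(P[:,2]>z0)&(P[:,2]<z1)
    print(m.sum(),np.median(P[m],0) if m.any() else '',cv2.minAreaRect((P[m,:2]*1000).astype(np.float32)) if m.sum()>3 else '')
rect(.45,.56,-.29,-.19,.05,.06)
rect(.45,.56,-.27,-.19,.107,.125)
delta([.5012,-.234,.2],0,o)
E
```

```text
2.9167 [ 0.4721 -0.2465  0.2042] [-0.4844  0.299   0.1094  1.378   0.0049  1.08  ] [4.3797 1.661  1.1005]
1763 [ 0.4931 -0.2285  0.056 ] ((498.60675048828125, -233.01502990722656), (50.03755569458008, 60.087127685546875), 89.1034927368164)
251 [ 0.4983 -0.2327  0.1118] ((498.51715087890625, -232.4756317138672), (19.31817054748535, 12.047392845153809), 89.4925537109375)
rotvec [ 0.0064 -0.0028 -0.0051] shift mm in new frame [  4.22  29.11 -12.55] shift mm in old frame [  4.41  29.17 -12.35]
```

View pics/w1.png

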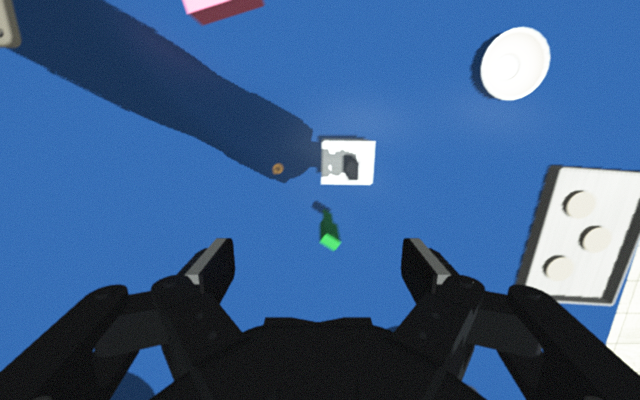

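The wrist view shows the handle on its stand at about px (350,163), the green look-alike at (330,240) and the pin at (278,168). I'll align above the feeler and let the arm settle.

>>> play_rows:
  plan:
    - [0,17,-9,0,0,0,-1]
    - [0,17,-9,0,0,0,-1]
    - [0,0,0,0,0,0,-1]
    - [0,0,0,0,0,0,-1]
    - [0,0,0,0,0,0,-1]
    - [0,0,0,0,0,0,-1]

```text
clock: 3.42
eef_pos: [0.4984, -0.2344, 0.2042]
tool_rot: [-0.5, -0.5, 0.5, -0.5]
ft_force: [-0.8, -0.8, -0.5]
grip_width: 0.0855
```

```bash
cat >> h.py <<'E'
def rect(c,x0,x1,y0,y1,z0,z1):
    u,v,P,ok=cloud(c)
    m=ok&(P[:,0]>x0)&(P[:,0]<x1)&(P[:,1]>y0)&(P[:,1]<y1)&(P[:,2]>z0)&(P[:,2]<z1)
    print(m.sum(),np.median(P[m],0) if m.any() else '',cv2.minAreaRect((P[m,:2]*1000).astype(np.float32)) if m.sum()>3 else '')
np.set_printoptions(precision=4,suppress=True)
E
python3 - <<'E'
from h import *
c=camera('wrist')
o=get_obs();print(o['clock'],o['eef_pos'],o['joint_vel'],o['ft_force'])
rect(c,.45,.56,-.29,-.19,.05,.06)
rect(c,.45,.56,-.27,-.19,.107,.125)
delta([.5,-.2335,.072],0,o)
E
```

```text
3.4667 [ 0.4984 -0.2345  0.2043] [-0.0039 -0.0027  0.002  -0.0004  0.0001  0.0025] [ 0.5302  0.1907 -0.1955]
1764 [ 0.4963 -0.229   0.056 ] ((498.5028991699219, -232.8889617919922), (50.107032775878906, 60.07402038574219), 89.3255386352539)
240 [ 0.4984 -0.232   0.1119] ((498.3797302246094, -232.6092987060547), (12.165946960449219, 19.537870407104492), 0.01870604231953621)
rotvec [-0.0012  0.      0.0002] shift mm in new frame [132.32   1.58  -1.  ] shift mm in old frame [132.32   1.61  -1.01]
```

>>> play_rows:
  plan:
    - [26,1,-1,0,0,0,-1]
    - [26,0,0,0,0,0,-1]
    - [26,0,0,0,0,0,-1]
    - [26,0,0,0,0,0,-1]
    - [18,0,0,0,0,0,-1]
    - [10,0,0,0,0,0,-1]
    - [0,0,0,0,0,0,-1]
    - [0,0,0,0,0,0,-1]
    - [0,0,0,0,0,0,0]
    - [0,0,0,0,0,0,0.5]
    - [0,0,0,0,0,0,1]
    - [0,0,0,0,0,0,1]
    - [0,0,0,0,0,0,1]
    - [0,0,0,0,0,0,1]
    - [0,0,0,0,0,0,1]
    - [0,0,0,0,0,0,1]

```text
clock: 4.8
eef_pos: [0.5006, -0.233, 0.0727]
tool_rot: [0.5, 0.5, -0.5, 0.5]
ft_force: [-0.8, 0.1, 3.3]
grip_width: 0.0087
```

>>> play_rows:
  plan:
    - [0,0,0,0,0,0,1]
    - [0,0,0,0,0,0,1]
    - [0,0,0,0,0,0,1]
    - [0,0,0,0,0,0,1]

```text
clock: 5.13
eef_pos: [0.5006, -0.2331, 0.0727]
tool_rot: [0.5, 0.5, -0.5, 0.5]
ft_force: [0.4, -0.2, 5.5]
grip_width: 0.0086
```

```bash
python3 - <<'E'
from h import *
for i in range(3):
    c=camera('scene')
    o=get_obs();print(o['clock'],o['eef_pos'],o['grip_width'],o['ft_force'],o['ft_torque'])
c=camera('scene')
for r in pinpoint('feeler_grip',c): print(r)
cv2.imwrite('pics/s2.png',cv2.resize(cv2.cvtColor(c['frame'][110:260,140:290],cv2.COLOR_RGB2BGR),(600,600)))
E
```

```text
5.1833 [ 0.5006 -0.2331  0.0727] 0.008339491707632785 [-0.0782  0.3317  5.466 ] [ 0.1109  0.0841 -0.036 ]
5.2333 [ 0.5006 -0.2331  0.0727] 0.008837519127745667 [-0.0681 -0.5413  6.0365] [0.1063 0.1182 0.0192]
5.2833 [ 0.5006 -0.2331  0.0727] 0.008350895802031922 [0.3348 0.2403 5.521 ] [ 0.0336  0.0937 -0.0227]
{'centre': [0.4771, -0.3113, 0.0761], 'confidence': 0.9}
{'centre': [0.4978, -0.232, 0.0877], 'confidence': 0.55}
```

View pics/s2.png

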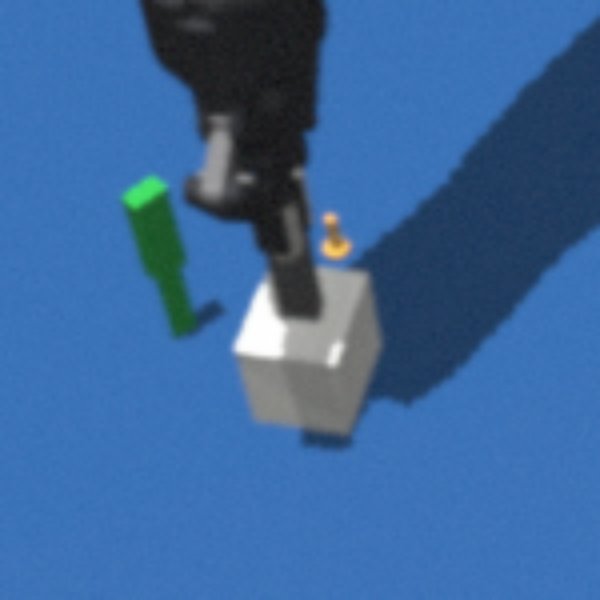

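The dark feeler is gripped in the stand, and the green look-alike at (160,255) and pin at (335,245) are untouched. Now I lift it straight up.

>>> play_rows:
  plan:
    - [-2,0,0,0,0,0,1]
    - [-5,0,0,0,0,0,1]
    - [-10,0,0,0,0,0,1]
    - [-15,0,0,0,0,0,1]
    - [-20,0,0,0,0,0,1]
    - [-20,0,0,0,0,0,1]
    - [-20,0,0,0,0,0,1]
    - [-20,0,0,0,0,0,1]
    - [-15,0,0,0,0,0,1]
    - [0,0,0,0,0,0,1]
    - [0,0,0,0,0,0,1]
    - [0,0,0,0,0,0,1]

```text
clock: 6.38
eef_pos: [0.4996, -0.2326, 0.1982]
tool_rot: [0.5, 0.501, -0.5, 0.499]
ft_force: [0.9, -0.6, -1.2]
grip_width: 0.0086
```

```bash
python3 - <<'E'
from h import *
o=get_obs();print(o['clock'],o['eef_pos'],o['grip_width'],o['ft_force'],o['ft_torque'])
c=camera('scene')
for r in pinpoint('feeler_grip',c)+pinpoint('feeler_tip',c): print(r)
delta([.5494,0.0047,.19],np.deg2rad(15.2),o)
E
```

```text
6.3833 [ 0.4996 -0.2326  0.1982] 0.00860174263961182 [ 0.8734 -0.6194 -1.2302] [0.043  0.0258 0.0364]
{'centre': [0.4733, -0.3126, 0.0785], 'confidence': 0.8}
{'centre': [0.4971, -0.2358, 0.2117], 'confidence': 0.62}
{'centre': [0.6999, 0.0176, 0.003], 'confidence': 0.3}
{'centre': [0.4767, -0.3104, -0.0021], 'confidence': 0.75}
rotvec [-0.2653 -0.0009  0.0014] shift mm in new frame [   8.25  110.25 -215.98] shift mm in old frame [   8.34   49.77 -237.33]
```

>>> play_rows:
  plan:
    - [0,0,0,-0.0885,0,0,1]
    - [0,0,0,-0.0885,0,0,1]
    - [0,0,0,-0.0885,0,0,1]
    - [0,11,-16,0,0,0,1]
    - [0,11,-16,0,0,0,1]
    - [0,11,-16,0,0,0,1]
    - [0,11,-16,0,0,0,1]
    - [0,11,-16,0,0,0,1]
    - [0,11,-16,0,0,0,1]
    - [0,11,-16,0,0,0,1]
    - [0,11,-16,0,0,0,1]
    - [0,11,-16,0,0,0,1]
    - [0,11,-16,0,0,0,1]
    - [0,0,0,0,0,0,1]
    - [0,0,0,0,0,0,1]
    - [0,0,0,0,0,0,1]
    - [0,0,0,0,0,0,1]
    - [0,0,0,0,0,0,1]

```text
clock: 8.03
eef_pos: [0.564, -0.0506, 0.1991]
tool_rot: [0.43, 0.562, -0.43, 0.561]
ft_force: [0.3, -0.7, -0.7]
grip_width: 0.0088
```

```bash
python3 - <<'E'
from h import *
o=get_obs();print(o['clock'],o['eef_pos'],o['joint_vel'],o['ft_force'],o['ft_torque'])
c=camera('wrist');save(c,'w2.png')
for t in('gap_left','gap_right','feeler_tip','feeler_grip','fixture','pacemaker'):
  for r in pinpoint(t,c): print(t,r)
rect(c,.45,.65,-.05,.17,.036,.044)
import pickle;pickle.dump({k:c[k] for k in c},open('w2.pkl','wb'))
E
```

```text
8.0333 [ 0.564  -0.0506  0.1991] [-0.0017 -0.002   0.002   0.0007  0.0027  0.0011] [ 0.3112 -0.6571 -0.7057] [-0.0422  0.0093 -0.0152]
gap_left {'centre': [0.3208, 0.0791, 0.0416], 'confidence': 0.94}
gap_left {'centre': [0.5159, 0.1229, 0.04], 'confidence': 0.73}
gap_right {'centre': [0.5476, 0.0019, 0.0375], 'confidence': 0.87}
gap_right {'centre': [0.355, -0.0391, 0.0416], 'confidence': 0.66}
gap_right {'centre': [0.5309, 0.0618, 0.0383], 'confidence': 0.62}
feeler_tip {'centre': [0.5609, -0.0506, 0.1312], 'confidence': 0.94}
feeler_tip {'centre': [0.5294, 0.0625, 0.0383], 'confidence': 0.48}
feeler_grip {'centre': [0.5683, -0.047, 0.2106], 'confidence': 0.96}
feeler_grip {'centre': [0.5475, 0.0043, 0.0412], 'confidence': 0.43}
fixture {'centre': [0.3388, 0.0194, -0.001], 'confidence': 0.89}
fixture {'centre': [0.5322, 0.0633, -0.0003], 'confidence': 0.68}
fixture {'centre': [0.7008, -0.117, -0.0019], 'confidence': 0.59}
pacemaker {'centre': [0.5283, 0.0602, 0.036], 'confidence': 0.85}
pacemaker {'centre': [0.3387, 0.0196, 0.0385], 'confidence': 0.71}
pacemaker {'centre': [0.5494, 0.0048, 0.0402], 'confidence': 0.59}
9886 [0.5317 0.0637 0.04  ] ((532.11083984375, 57.6685905456543), (80.24463653564453, 157.5130157470703), 14.863656997680664)
```

View pics/w2.png

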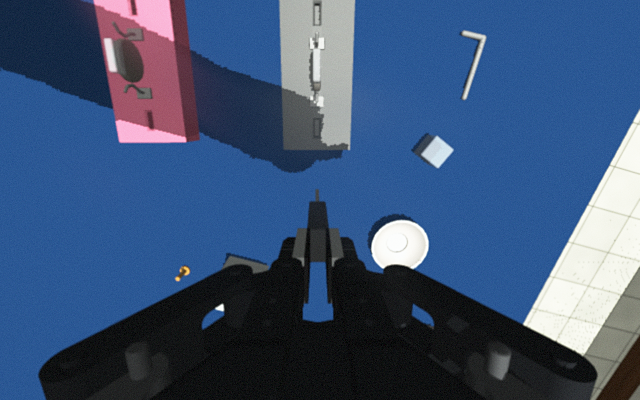

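Seen here: the right gap at about px (318,127), the left gap at (317,13) and the blade tip at (318,192). I'll measure the gaps and blade in the tool frame.

```bash
python3 - <<'E'
from h import *
import pickle
c=pickle.load(open('w2.pkl','rb'));o=get_obs()
u,v,P,ok=cloud(c)
T=R.from_quat(o['tool_rot']); L=T.inv().apply(P-o['eef_pos'])*1000
g=cv2.cvtColor(c['frame'],cv2.COLOR_RGB2GRAY)
print('tool y dir yaw',np.degrees(np.arctan2(*T.as_matrix()[[1,0],1])))
for (a,b,d,e) in((308,330,112,142),(306,330,0,30)):
    sub=g[d:e,a:b]; print(sub[::2])
    m=ok&(u>=a)&(u<b)&(v>=d)&(v<e)
    q=m&(P[:,2]<.037); print('deep',q.sum(),L[q].min(0),L[q].max(0),L[q].mean(0),P[q].mean(0),P[q,2].min())
q=ok&(P[:,2]>.045)&(P[:,2]<.1)&(u>290)&(u<345)&(v<125); print('pm',L[q].min(0),L[q].max(0))
q=ok&(P[:,2]>.036)&(P[:,2]<.044)&(u>270)&(u<365)&(v<160)
print(cv2.minAreaRect(L[q][:,1:].astype(np.float32)))
# blade
for (d,e) in((186,192),(192,197),(197,202),(204,225)):
    q=ok&(u>=300)&(u<336)&(v>=d)&(v<e)&(P[:,2]>.11); print(d,q.sum(),L[q].min(0),L[q].max(0),np.median(L[q],0)) if q.any() else print(d)
E
```

```text
tool y dir yaw 15.190384055120775
[[ 92  90  88  92  90  95  91  90  90 112 158 164 178 177 181 179 175 174
  175 173 174 178]
 [ 86  92  90  87  87  86  97  88  90  94  88  96 111 106 106 122 161 176
  169 180 177 175]
 [ 88  85  89  88  88  87  96  97  88  91  96  86  94  88  86 107 161 173
  176 179 169 176]
 [ 84  86  85  94  82  75  72  74  69  65  66  70  71  78 108 160 175 178
  175 174 176 176]
 [ 88  91  85  89  86  73  74  85  87  87  85  70  68  80 115 168 180 177
  177 172 174 178]
 [ 90  88  87  88  80  71  76  90  92  90  86  71  64  95 146 160 181 173
  175 174 176 175]
 [ 88  84  86  84  79  68  72  86  91  86  87  67  69  81  89 127 172 177
  176 174 175 177]
 [ 90  81  83  84  83  72  68  91  86  91  84  70  76  86 108 166 179 178
  176 171 173 174]
 [ 85  87  88  85  81  73  69  83  93  91  82  65  67  87 123 170 177 179
  168 180 178 174]
 [ 84  85  84  88  80  67  71  90  86  90  84  69  67 106 169 180 180 178
  173 176 178 174]
 [ 84  88  81  83  76  68  69  82  87  87  82  70  95 163 177 177 174 175
  175 177 178 177]
 [ 80  82  86  83  79  75  70  82  91  89  
[... 1947 characters left out ...]
7 181 182
  183 184 186 185 187 183]]
deep 107 [ 162.3044   -5.4676 -190.3764] [ 190.3234    0.1127 -168.4804] [ 169.9369   -2.2287 -181.5227] [0.5147 0.1247 0.0294] 0.008967040336813281
pm [ 108.7543   -9.7712 -153.5502] [154.2894   4.474  -82.8052]
((-2.9989967346191406, -112.24590301513672), (80.2447509765625, 157.5130615234375), 0.3267529606819153)
186 9 [58.1012 -3.2204 -6.8876] [67.1116 -1.4021 -6.2913] [62.5812 -2.3031 -6.5963]
192 15 [40.4601 -3.1482 -6.9005] [56.1935 -1.4121 -6.3119] [47.954  -2.2622 -6.6289]
197 27 [15.1663 -6.5622 -9.8932] [39.0928  2.1965 -6.3714] [28.359  -2.2321 -6.9207]
204 392 [-32.7037  -7.8913 -10.3138] [ 9.3117  4.0679 -8.4915] [-14.5338  -2.068   -9.6766]
```

>>> play_rows:
  plan:
    - [0,-0.5,-10,0,0,0,1]
    - [0,0,-20,0,0,0,1]
    - [0,0,-22,0,0,0,1]
    - [0,0,-22,0,0,0,1]
    - [0,0,-22,0,0,0,1]
    - [0,0,-22,0,0,0,1]
    - [0,0,-22,0,0,0,1]
    - [0,0,-20,0,0,0,1]
    - [0,0,-12,0,0,0,1]
    - [0,0,-6.7,0,0,0,1]
    - [0,0,0,0,0,0,1]
    - [0,0,0,0,0,0,1]
    - [0,0,0,0,0,0,1]
    - [0,0,0,0,0,0,1]

```text
clock: 9.55
eef_pos: [0.5173, 0.1217, 0.1992]
tool_rot: [0.43, 0.561, -0.43, 0.562]
ft_force: [0.2, -0.2, -0.4]
grip_width: 0.0086
```

```bash
cat > m.py <<'E'
from h import *
o=get_obs();print(o['clock'],o['eef_pos'],o['ft_force'],o['ft_torque'])
c=camera('wrist');save(c,'w3.png')
u,v,P,ok=cloud(c)
T=R.from_quat(o['tool_rot']); L=T.inv().apply(P-o['eef_pos'])*1000
def near(q,s):
    print(s,q.sum()); 
    if q.any(): print(L[q].min(0),L[q].max(0),np.median(L[q],0))
n=ok&(abs(L[:,2])<40)
near(n&(P[:,2]<.036)&(P[:,2]>.005)&(abs(L[:,1])<12)&(abs(L[:,2])<20),'deep')
q=n&(P[:,2]>.037)&(P[:,2]<.043)&(abs(L[:,1])<60); near(q,'top'); print(cv2.minAreaRect(L[q][:,1:].astype(np.float32)))
near(ok&(L[:,0]>25)&(L[:,0]<75)&(abs(L[:,1])<12)&(abs(L[:,2])<14),'blade')
q=ok&(L[:,0]>-30)&(L[:,0]<10)&(abs(L[:,1])<8)&(abs(L[:,2])<14);near(q,'handle')
E
python3 m.py
```

```text
9.55 [0.5173 0.1217 0.1992] [ 0.2031 -0.2249 -0.3798] [-0.0045  0.0258 -0.0459]
deep 68
[163.7196  -4.5001  -8.8786] [174.8992   0.6159   9.815 ] [166.9374  -1.9532  -1.0813]
top 3024
[156.1813 -42.4081 -25.6018] [161.9114  37.7433  39.9997] [159.1802  -1.9192   4.7726]
((-2.297290802001953, 7.325918197631836), (80.03185272216797, 65.65911102294922), 0.29216352105140686)
blade 47
[28.908  -3.5537 -7.6058] [67.2252 -0.8407 -6.7849] [47.5165 -2.4552 -7.1938]
handle 371
[-29.9706  -7.4463 -10.9238] [ 9.9309  4.6036 -9.0859] [-13.0116  -1.5743 -10.2506]
```

View pics/w3.png

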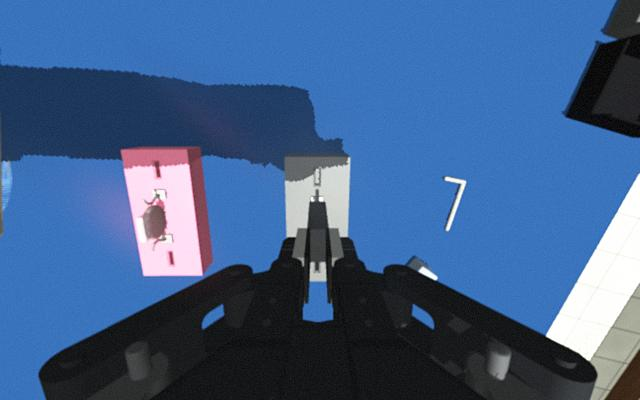

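The blade sits within about 0.3 mm of the left gap, which shows at px (317,175). I'll lower it to just above the mouth.

>>> play_rows:
  plan:
    - [10,0,0,0,0,0,1]
    - [16,0,0,0,0,0,1]
    - [18,0,0,0,0,0,1]
    - [18,0,0,0,0,0,1]
    - [14,0,0,0,0,0,1]
    - [8,0,0,0,0,0,1]
    - [4,0,0,0,0,0,1]
    - [0,0,0,0,0,0,1]
    - [0,0,0,0,0,0,1]
    - [0,0,0,0,0,0,1]
    - [0,0,0,0,0,0,1]

```text
clock: 10.52
eef_pos: [0.5179, 0.1228, 0.1122]
tool_rot: [0.43, 0.561, -0.429, 0.562]
ft_force: [-0.1, -0.1, -0.6]
grip_width: 0.0082
```

>>> play_rows:
  plan:
    - [1,0,0,0,0,0,1]
    - [1,0,0,0,0,0,1]
    - [1,0,0,0,0,0,1]
    - [1,0,0,0,0,0,1]
    - [1,0,0,0,0,0,1]
    - [1,0,0,0,0,0,1]
    - [0,0,0,0,0,0,1]
    - [0,0,0,0,0,0,1]

```text
clock: 11.18
eef_pos: [0.5169, 0.1226, 0.1051]
tool_rot: [0.429, 0.562, -0.429, 0.562]
ft_force: [0.4, 0.4, -0.0]
grip_width: 0.0087
```

>>> play_rows:
  plan:
    - [1,0,0,0,0,0,1]
    - [1,0,0,0,0,0,1]
    - [1,0,0,0,0,0,1]
    - [0,0,0,0,0,0,1]
    - [0,0,0,0,0,0,1]

```text
clock: 11.6
eef_pos: [0.5169, 0.1226, 0.1021]
tool_rot: [0.429, 0.562, -0.429, 0.562]
ft_force: [0.0, 0.3, -0.9]
grip_width: 0.0088
```

>>> play_rows:
  plan:
    - [1,0,0,0,0,0,1]
    - [1,0,0,0,0,0,1]
    - [0,0,0,0,0,0,1]
    - [0,0,0,0,0,0,1]

```text
clock: 11.93
eef_pos: [0.5169, 0.1226, 0.1001]
tool_rot: [0.429, 0.562, -0.429, 0.562]
ft_force: [-0.2, 0.8, -1.1]
grip_width: 0.0085
```

>>> play_rows:
  plan:
    - [0.7,0,0,0,0,0,1]
    - [0.7,0,0,0,0,0,1]
    - [0,0,0,0,0,0,1]
    - [0,0,0,0,0,0,1]

```text
clock: 12.27
eef_pos: [0.5171, 0.1227, 0.0989]
tool_rot: [0.429, 0.562, -0.429, 0.562]
ft_force: [-0.7, 0.4, -0.2]
grip_width: 0.0085
```

>>> play_rows:
  plan:
    - [0.5,0,0,0,0,0,1]
    - [0.5,0,0,0,0,0,1]
    - [0,0,0,0,0,0,1]
    - [0,0,0,0,0,0,1]

```text
clock: 12.6
eef_pos: [0.5172, 0.1227, 0.098]
tool_rot: [0.43, 0.562, -0.429, 0.562]
ft_force: [0.1, -0.0, 2.2]
grip_width: 0.0088
```

>>> play_rows:
  plan:
    - [0.5,0,0,0,0,0,1]
    - [0.5,0,0,0,0,0,1]
    - [0,0,0,0,0,0,1]
    - [0,0,0,0,0,0,1]

```text
clock: 12.93
eef_pos: [0.5173, 0.1227, 0.0971]
tool_rot: [0.43, 0.562, -0.429, 0.562]
ft_force: [0.1, -0.0, 2.7]
grip_width: 0.0086
```

>>> play_rows:
  plan:
    - [0.5,0,0,0,0,0,1]
    - [0.5,0,0,0,0,0,1]
    - [0,0,0,0,0,0,1]
    - [0,0,0,0,0,0,1]
    - [0,0,0,0,0,0,1]

```text
clock: 13.35
eef_pos: [0.5173, 0.1227, 0.0961]
tool_rot: [0.43, 0.562, -0.429, 0.562]
ft_force: [0.1, -0.7, 5.9]
grip_width: 0.0084
```

```bash
python3 - <<'E'
from h import *
for i in range(3):
    c=camera('scene');o=get_obs();print(o['clock'],o['eef_pos'],o['ft_force'],o['ft_torque'])
E
```

```text
13.4 [0.5173 0.1227 0.0961] [0.7922 0.2385 5.2073] [-0.0205 -0.0579  0.0162]
13.45 [0.5173 0.1227 0.096 ] [-0.1237  0.1848  5.053 ] [-0.0131 -0.0311 -0.0174]
13.5 [0.5172 0.1227 0.096 ] [0.6635 0.7965 5.2686] [ 0.0062 -0.0584  0.0075]
```

It jams softly in the left gap: about 2 N/mm, starting about 8 mm below the mouth, held at about 5.5 N. I'll withdraw and go over to the right gap.

>>> play_rows:
  plan:
    - [-4,0,0,0,0,0,1]
    - [-10,0,0,0,0,0,1]
    - [-18,0,0,0,0,0,1]
    - [-20,0,0,0,0,0,1]
    - [-20,0,0,0,0,0,1]
    - [-18,0,0,0,0,0,1]
    - [-10,0,0,0,0,0,1]
    - [0,0,0,0,0,0,1]
    - [0,0,0,0,0,0,1]
    - [0,-0.5,10,0,0,0,1]
    - [0,0,20,0,0,0,1]
    - [0,0,22,0,0,0,1]
    - [0,0,22,0,0,0,1]
    - [0,0,20,0,0,0,1]
    - [0,0,16,0,0,0,1]
    - [0,0,10,0,0,0,1]
    - [0,0,0,0,0,0,1]
    - [0,0,0,0,0,0,1]
    - [0,0,0,0,0,0,1]
    - [0,0,0,0,0,0,1]

```text
clock: 15.17
eef_pos: [0.5477, 0.0076, 0.1956]
tool_rot: [0.429, 0.562, -0.429, 0.562]
ft_force: [-0.2, 0.4, -0.6]
grip_width: 0.0083
```

```bash
python3 m.py
```

```text
15.1667 [0.5477 0.0076 0.1956] [-0.2004  0.4301 -0.5926] [ 0.0155 -0.0182 -0.047 ]
deep 78
[159.7775  -4.6546  -3.0277] [187.2463   0.687   11.963 ] [185.2592  -1.9716   6.3894]
top 3283
[152.6292 -42.0981 -39.5429] [158.262   38.0101  26.3725] [155.588   -1.8917  -8.0904]
((-2.052478790283203, -6.587078094482422), (80.09981536865234, 65.84830474853516), 0.06439785659313202)
blade 48
[28.7313 -3.5511 -7.5156] [66.552  -0.8314 -6.6237] [46.5486 -2.0936 -7.243 ]
handle 364
[-29.9848  -7.4363 -10.8502] [ 9.9642  4.4932 -9.4307] [-13.5802  -1.5697 -10.2492]
```

>>> play_rows:
  plan:
    - [10,0,1.3,0,0,0,1]
    - [16,0,0,0,0,0,1]
    - [18,0,0,0,0,0,1]
    - [18,0,0,0,0,0,1]
    - [14,0,0,0,0,0,1]
    - [6,0,0,0,0,0,1]
    - [2,0,0,0,0,0,1]
    - [0,0,0,0,0,0,1]
    - [0,0,0,0,0,0,1]
    - [0,0,0,0,0,0,1]
    - [0,0,0,0,0,0,1]

```text
clock: 16.13
eef_pos: [0.5492, 0.0055, 0.1128]
tool_rot: [0.43, 0.561, -0.429, 0.562]
ft_force: [0.1, 0.2, -0.3]
grip_width: 0.0084
```

>>> play_rows:
  plan:
    - [1,0,0,0,0,0,1]
    - [1,0,0,0,0,0,1]
    - [1,0,0,0,0,0,1]
    - [1,0,0,0,0,0,1]
    - [1,0,0,0,0,0,1]
    - [1,0,0,0,0,0,1]
    - [0,0,0,0,0,0,1]
    - [0,0,0,0,0,0,1]

```text
clock: 16.8
eef_pos: [0.5483, 0.0055, 0.1057]
tool_rot: [0.429, 0.562, -0.429, 0.562]
ft_force: [0.1, -0.8, -1.5]
grip_width: 0.0084
```

>>> play_rows:
  plan:
    - [1,0,0,0,0,0,1]
    - [1,0,0,0,0,0,1]
    - [1,0,0,0,0,0,1]
    - [1,0,0,0,0,0,1]
    - [0,0,0,0,0,0,1]
    - [0,0,0,0,0,0,1]

```text
clock: 17.3
eef_pos: [0.5483, 0.0055, 0.1017]
tool_rot: [0.429, 0.562, -0.429, 0.562]
ft_force: [0.1, -0.0, -1.0]
grip_width: 0.0086
```

Nothing resists so far, 5 mm in. I'll continue down gently.

>>> play_rows:
  plan:
    - [1,0,0,0,0,0,1]
    - [1,0,0,0,0,0,1]
    - [1,0,0,0,0,0,1]
    - [1,0,0,0,0,0,1]
    - [0,0,0,0,0,0,1]
    - [0,0,0,0,0,0,1]

```text
clock: 17.8
eef_pos: [0.5483, 0.0055, 0.0977]
tool_rot: [0.429, 0.562, -0.429, 0.562]
ft_force: [-0.5, -0.3, -1.2]
grip_width: 0.0083
```

>>> play_rows:
  plan:
    - [1,0,0,0,0,0,1]
    - [1,0,0,0,0,0,1]
    - [1,0,0,0,0,0,1]
    - [1,0,0,0,0,0,1]
    - [0,0,0,0,0,0,1]
    - [0,0,0,0,0,0,1]

```text
clock: 18.3
eef_pos: [0.5483, 0.0055, 0.0937]
tool_rot: [0.429, 0.562, -0.429, 0.562]
ft_force: [0.1, -0.2, -0.4]
grip_width: 0.0087
```

>>> play_rows:
  plan:
    - [1,0,0,0,0,0,1]
    - [1,0,0,0,0,0,1]
    - [1,0,0,0,0,0,1]
    - [1,0,0,0,0,0,1]
    - [0,0,0,0,0,0,1]
    - [0,0,0,0,0,0,1]

```text
clock: 18.8
eef_pos: [0.5483, 0.0055, 0.0897]
tool_rot: [0.429, 0.562, -0.429, 0.562]
ft_force: [-0.1, -0.0, -0.3]
grip_width: 0.0085
```

>>> play_rows:
  plan:
    - [1,0,0,0,0,0,1]
    - [1,0,0,0,0,0,1]
    - [1,0,0,0,0,0,1]
    - [1,0,0,0,0,0,1]
    - [0,0,0,0,0,0,1]
    - [0,0,0,0,0,0,1]

```text
clock: 19.3
eef_pos: [0.5483, 0.0055, 0.0857]
tool_rot: [0.429, 0.562, -0.429, 0.562]
ft_force: [0.6, -0.8, -0.9]
grip_width: 0.0088
```

>>> play_rows:
  plan:
    - [1,0,0,0,0,0,1]
    - [1,0,0,0,0,0,1]
    - [1,0,0,0,0,0,1]
    - [1,0,0,0,0,0,1]
    - [0,0,0,0,0,0,1]
    - [0,0,0,0,0,0,1]

```text
clock: 19.8
eef_pos: [0.5483, 0.0055, 0.0817]
tool_rot: [0.429, 0.562, -0.429, 0.562]
ft_force: [0.0, -0.4, -1.1]
grip_width: 0.0086
```

>>> play_rows:
  plan:
    - [1,0,0,0,0,0,1]
    - [1,0,0,0,0,0,1]
    - [1,0,0,0,0,0,1]
    - [0,0,0,0,0,0,1]
    - [0,0,0,0,0,0,1]

```text
clock: 20.22
eef_pos: [0.5483, 0.0055, 0.0787]
tool_rot: [0.429, 0.562, -0.429, 0.562]
ft_force: [0.4, -0.2, -0.7]
grip_width: 0.0087
```

>>> play_rows:
  plan:
    - [0.4,0,0,0,0,0,1]
    - [0.4,0,0,0,0,0,1]
    - [0,0,0,0,0,0,1]
    - [0,0,0,0,0,0,1]

```text
clock: 20.55
eef_pos: [0.5484, 0.0055, 0.078]
tool_rot: [0.429, 0.562, -0.429, 0.562]
ft_force: [0.4, 0.8, -0.5]
grip_width: 0.0087
```

>>> play_rows:
  plan:
    - [0.3,0,0,0,0,0,1]
    - [0,0,0,0,0,0,1]
    - [0,0,0,0,0,0,1]

```text
clock: 20.8
eef_pos: [0.5484, 0.0055, 0.0777]
tool_rot: [0.429, 0.562, -0.429, 0.562]
ft_force: [0.5, -0.2, -0.7]
grip_width: 0.0085
```

>>> play_rows:
  plan:
    - [0.3,0,0,0,0,0,1]
    - [0,0,0,0,0,0,1]
    - [0,0,0,0,0,0,1]

```text
clock: 21.05
eef_pos: [0.5484, 0.0055, 0.0774]
tool_rot: [0.429, 0.562, -0.429, 0.562]
ft_force: [0.3, -0.4, -1.4]
grip_width: 0.0086
```

>>> play_rows:
  plan:
    - [0.3,0,0,0,0,0,1]
    - [0,0,0,0,0,0,1]
    - [0,0,0,0,0,0,1]

```text
clock: 21.3
eef_pos: [0.5483, 0.0055, 0.0771]
tool_rot: [0.429, 0.562, -0.429, 0.562]
ft_force: [-1.0, 0.2, -0.2]
grip_width: 0.0083
```

>>> play_rows:
  plan:
    - [0,0,0,0,0,0,0.6]
    - [0,0,0,0,0,0,0.4]
    - [0,0,0,0,0,0,0]
    - [0,0,0,0,0,0,-0.2]
    - [0,0,0,0,0,0,-0.2]
    - [0,0,0,0,0,0,-0.2]
    - [0,0,0,0,0,0,-0.2]
    - [0,0,0,0,0,0,-0.2]

```text
clock: 21.97
eef_pos: [0.5484, 0.0055, 0.0771]
tool_rot: [0.429, 0.562, -0.429, 0.562]
ft_force: [-0.6, -0.1, 0.2]
grip_width: 0.0512
```

```bash
python3 - <<'E'
from h import *
c=camera('wrist');o=get_obs();print(o['clock'],o['eef_pos'],o['ft_force'],o['grip_width'])
for r in pinpoint('feeler_grip',c): print(r)
T=R.from_quat(o['tool_rot']);u,v,P,ok=cloud(c);L=T.inv().apply(P-o['eef_pos'])*1000
q=ok&(L[:,0]>-50)&(L[:,0]<40)&(abs(L[:,1])<12)&(abs(L[:,2])<16)
print(q.sum(),L[q].min(0),L[q].max(0),P[q,2].max())
cv2.imwrite('pics/w4.png',cv2.cvtColor(c['frame'],cv2.COLOR_RGB2BGR))
E
```

```text
22.0167 [0.5484 0.0055 0.0771] [-0.3363 -0.6958 -0.0793] 0.0511551406504058
1892 [-40.762  -11.7105 -15.973 ] [39.9266 11.9905 15.9945] 0.1178791538937283
```

View pics/w4.png

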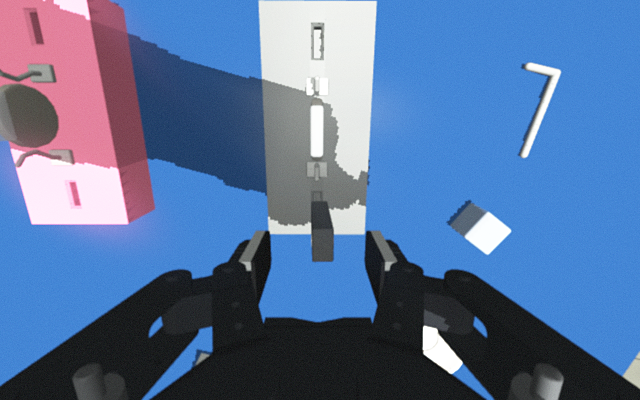

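The feeler stands free at px (321,230), clear between the open pads at x=258 and x=378. I'll retreat straight up.

>>> play_rows:
  plan:
    - [-5,0,0,0,0,0,-0.2]
    - [-10,0,0,0,0,0,-0.2]
    - [-15,0,0,0,0,0,-0.2]
    - [-20,0,0,0,0,0,-0.2]
    - [-20,0,0,0,0,0,-0.2]
    - [-20,0,0,0,0,0,-0.2]
    - [-20,0,0,0,0,0,-0.2]
    - [-10,0,0,0,0,0,-0.2]
    - [0,0,0,0,0,0,-0.2]
    - [0,0,0,0,0,0,-0.2]
    - [0,0,0,0,0,0,-0.2]
    - [0,0,0,0,0,0,-0.2]

```text
clock: 23.07
eef_pos: [0.5474, 0.0055, 0.1956]
tool_rot: [0.429, 0.563, -0.43, 0.561]
ft_force: [-0.1, -0.6, -0.5]
grip_width: 0.0514
```

```bash
python3 - <<'E'
from h import *
c=camera('wrist');o=get_obs();print(o['clock'],o['eef_pos'],o['ft_force'])
rect(c,.5,.6,-.03,.025,.06,.13)
rect(c,.5,.6,-.03,.025,.108,.13)
rect(c,.5,.6,-.03,.025,.038,.042)
cv2.imwrite('pics/w5.png',cv2.cvtColor(c['frame'],cv2.COLOR_RGB2BGR))
c=camera('scene');cv2.imwrite('pics/s5.png',cv2.resize(cv2.cvtColor(c['frame'][100:360,140:440],cv2.COLOR_RGB2BGR),(692,600)))
c=camera('top')
for t in ['dish','cube','hex_key','test_pin','pacemaker']: print(t,[np.round(r['centre'],3) for r in pinpoint(t,c)[:2]])
E
```

```text
23.1167 [0.5474 0.0054 0.1956] [-0.1055  0.2905  0.181 ]
388 [0.5486 0.0105 0.1154] ((549.2606201171875, 6.453725814819336), (13.050827980041504, 19.5645751953125), 15.774531364440918)
270 [0.5497 0.0074 0.1159] ((549.9221801757812, 6.620321273803711), (11.687904357910156, 19.5260009765625), 15.771411895751953)
2032 [0.5362 0.0052 0.04  ] ((545.3462524414062, 7.619350433349609), (79.85000610351562, 54.88109588623047), 15.104898452758789)
dish [array([ 0.7  , -0.123,  0.002]), array([ 0.41 , -0.251, -0.003])]
cube []
hex_key []
test_pin [array([ 0.412, -0.253, -0.005])]
pacemaker []
```

View pics/s5.png

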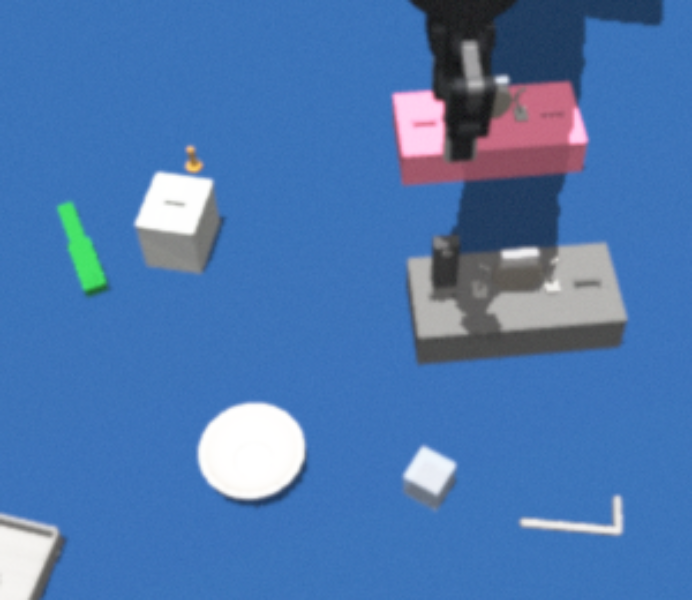

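View pics/w5.png

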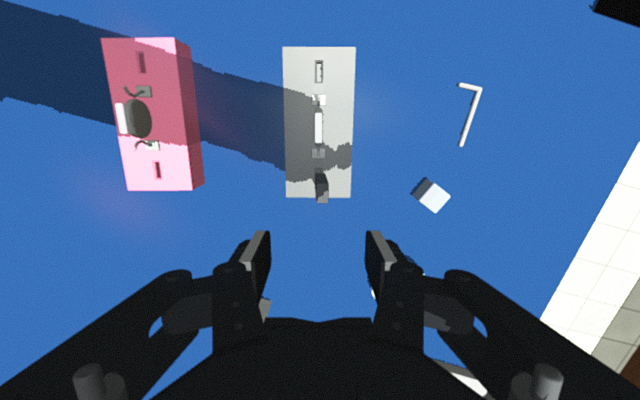

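The feeler stands in the right gap at px (445,262) in the scene crop. Its handle top measures z = 0.116 m, which is exactly floor + 106 mm, so it is fully home. The cube, hex key, dish and pin have not moved. The green look-alike now lies on its side at (80,250). It was still upright after I drew the feeler, and nothing of the robot came near it. I was told to leave it alone, so I will.

```bash
python3 -c "
from workcell import *
print(job_done())"
```

```text
the job is handed in; nothing more can be done
None
```

The feeler blade is standing fully home in the right gap, released, and the job is handed in at about 23 s of the 48 s allowed. One thing changed on the bench that I did not intend: the green look-alike fell over.

- **Left gap:** the blade jammed softly about 8 mm below the mouth. The force rose at about 2 N/mm, and I held it at about 5.5 N for over 0.1 s, well under the 12 N limit, then withdrew.
- **Right gap:** the blade slid down freely, with the wrist force never more than about 1.5 N in any reading. I let go less than 1 mm above the floor and retreated straight up.
- **Last checks:** the handle top measures 0.116 m, which is what fully home should give, and its turn matches the fixture. The gripper is well clear and reads about 0 N. The pacemaker was not touched.
- **Bystanders:** the dish and pin measured where they were at the start. The last top-view search missed the cube, hex key and pacemaker, with the arm probably in the way. In the scene picture the cube and hex key sit at the same pixels as before.
- **Failed check:** the green look-alike stood upright at the start and was still upright when I had drawn the feeler (6.4 s). In the last picture it lies on its side, still on the bench. By my heights the robot and feeler stayed above it and clear of it, and I felt no contact. It probably tipped off its narrow edge by itself, but I have no picture of it falling, so I can't be sure. I left it where it lay.

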